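# Sort left-hand and right-hand cup brackets into their trays

### The job

Sort the three loose cup brackets: slide each along the bench, without lifting it, through the open front of the tray whose sample bracket on the ledge is of the same hand, until the whole bracket lies flat inside. Do not shift or tip the bottle and the two vials, and let go of everything at the end.

Things in the scene. Friction and masses are not known exactly. Their poses are not given: they have to be found in the camera images.
- bracket_left_a: loose black left-hand plastic cup bracket, about 80 g, lying flat. Open ring, diameter 72 / 54 inside, 16 high. An arm 12 wide, 10 high (shoulder 18x18x18 at x 24-42) on the ring's left side (from above, arm away from you) ends in a steel end plate 8x18x26 high at x 71-79. Centre of mass: x 34, y +16. Origin: ring centre, bottom; x along the arm, z up; arm's middle y = +29.
- bracket_left_a_tip (a point): centre of the end plate of bracket_left_a: x = 75, y = +29, z = 13 in the bracket's frame
- bracket_left_b: loose black left-hand plastic cup bracket, about 80 g, lying flat. Open ring, diameter 72 / 54 inside, 16 high. An arm 12 wide, 10 high (shoulder 18x18x18 at x 24-42) on the ring's left side (from above, arm away from you) ends in a steel end plate 8x18x26 high at x 71-79. Centre of mass: x 34, y +16. Origin: ring centre, bottom; x along the arm, z up; arm's middle y = +29.
- bracket_left_b_tip (a point): centre of the end plate of bracket_left_b: x = 75, y = +29, z = 13 in the bracket's frame
- bracket_right: loose black right-hand plastic cup bracket, about 80 g, lying flat. Open ring, diameter 72 / 54 inside, 16 high. An arm 12 wide, 10 high (shoulder 18x18x18 at x 24-42) on the ring's right side (from above, arm away from you) ends in a steel end plate 8x18x26 high at x 71-79. Centre of mass: x 34, y -16. Origin: ring centre, bottom; x along the arm, z up; arm's middle y = -29.
- bracket_right_tip (a point): centre of the end plate of bracket_right: x = 75, y = -29, z = 13 in the bracket's frame
- tray_left: fixed aluminium tray for left-hand brackets: walls 30 high, 4 thick; open on top and in front (-x side); thin floor without a step. Origin: middle of the floor, bench height. Inside: x -70 (mouth; wall ends 2 farther out) to +70, y +-90. Behind, to x = 151, a ledge 30 high bears a glued-on left-hand sample bracket, same side up, top at 56. Trays may stand either way round.
- tray_right: fixed aluminium tray for right-hand brackets: walls 30 high, 4 thick; open on top and in front (-x side); thin floor without a step. Origin: middle of the floor, bench height. Inside: x -70 (mouth; wall ends 2 farther out) to +70, y +-90. Behind, to x = 151, a ledge 30 high bears a glued-on right-hand sample bracket, same side up, top at 56. Trays may stand either way round.
- dark_bottle: bystander: upright dark bottle, 53 across, 136 high, standing in front of the gap between the trays; origin: centre of its base
- vial_amber: bystander: upright small vial, yellowish with white cap, 25 across, 64 high, by the front outer corner of the tray on the robot's left; origin: centre of its base
- vial_blue: bystander: upright small vial, bluish with white cap, 25 across, 64 high, by the front outer corner of the tray on the robot's right; origin: centre of its base
Things that resemble listed ones, but are neither listed nor needed, are in the scene too. What is shaped like the bracket_left_b but pink is not meant. What is shaped like the bracket_right but pink is not meant.

How it is judged:
By the outcome, as a careful person would: the job done as asked, in the order asked, and still so for the second after the job is handed in, with the robot touching nothing.
It also fails if it takes over 72 s, if anything falls off the work surface, if the arm or the gripper's body presses on something with over 40 N, if the wrist force passes 120 N, or if a joint passes its speed limit or range.

### The arm

A 7-joint arm with a two-finger parallel gripper is mounted at the origin on a cart in front of the work surface, level with it; the furniture and walls round the work are solid. World frame = base frame: x ahead of the robot, y to its left, z up, the work surface at z = 0. Lengths are in m, angles in rad, forces in N, time in s.
With the tool pointing down it reaches from about 0.4 to 0.875 m from the base axis. Payload 19.3 kg.
Tool frame: the origin (TCP) lies on the centre line of the jaws, within the pads' length; the fingertips stand 8 mm ahead of it and the grasp point (between the pads) lies 11 mm behind it; z points along the fingers, y is the line along which they close (so a half turn about z gives the same grasp; the last joint's range is limited). The gripper opens to 85 mm and grips with 20 to 120 N. Pads are 22 mm wide; open, the fingers measure 114 mm over their backs; the gripper's body (76 mm by 85 mm) begins 54 mm behind the grasp point. The pads swing forward as they close: fully open they stand 13 mm farther back than shut.
Start: joints at [1.192, 0.521, -0.036, 1.599, 0.021, 1.021, -0.113], TCP at [0.19, -0.595, 0.239] pointing down, gripper open.
Joint ranges: [-2.91, 2.91], [-0.3, 2.13], [-1.5, 1.42], [0.17, 2.43], [-1.26, 4.41], [0.16, 1.93], [-2.52, 2.52]. Speed limits (rad/s): [1.89, 1.89, 2.39, 2.39, 3.01, 3.01, 3.01].

### API

Orientations are given as [roll, pitch, yaw] about the fixed x, y, z axes, in that order (R = Rz(yaw) Ry(pitch) Rx(roll)).
In Python, from workcell import status, grab_frame, camera_params, bot, search_frame, silhouettes gives the robot as it stands.
- The arm moves only by the shell command python3 -m creep 'ROWS' [FORCE]. ROWS is JSON, a list of rows, each a list of 5 numbers: the shift along the tool's x, y, z in units of 60 mm (1.0 is 60 mm), then the turn about the tool's z in units of 8 degrees (1.0 is 8 degrees), then the opening, from 0 (shut) to 1 (fully open). In form: [[x, y, z, twist, hand], ...]. A call has 1 to 5 rows; each row is the pose to reach, as a shift and turn from the pose commanded when the call began, along the tool's axes at that moment; what a row does not reach only later rows make up. A row lasts 1/8 s, in which the tool goes at most 62.5 mm and 10.7 degrees, less where a joint would pass 70% of its speed; a pose out of reach is approached as far as the arm can. A call with a gripper value outside its range is refused whole. The fingers move at their own pace and stop on an object; FORCE is the grip in N (left out, the last holds). Time passes only in rows, so rows that repeat a pose let the fingers close. It gives the time, the measured TCP pose, the force, the opening and the grip force at its end, in the units of the state.
- status.observe(): the state, without advancing time (a new reading comes with each control period).
- grab_frame(name): name is "side" or "top" or "wrist"; returns the picture (480x640x3 uint8, blue, green, red); there is no depth.
- camera_params(name): a dict with "K" (3x3 intrinsics, pixels), "rvec" (rotation vector, rad) and "tvec" (3), from world to camera coordinates, as OpenCV has them; the wrist camera has in their place "tool_from_camera" (4x4, takes a point from camera to tool coordinates, whose origin is the TCP and whose axes are the flange's). Camera axes: x right, y down, z forward; pixel columns grow to the right and rows downward; lengths in m; the calibration is good to about 2 mm. A picture is of the moment at which its call begins: read the wrist's pose just before it. camera_params takes no time and is no camera call.
- bot.job_done(): hands the job in; it is judged then, once.
Trained networks look in the newest picture that a camera, given by its name, has taken for a name from the list of things; names that differ only in an ending like _2 or _b are one class to them, and where a whole thing is asked for, a point or a joint stands for the part that bears it (a point fixed in the world has none). Each returns a list of dicts, best first, with "p" (0 to 1); they miss things now and then, are a little off and sometimes report something else, mostly with a low value. They report only what shows in the picture. A call takes as long as a camera call. They do not tell look-alikes from the thing itself.
- search_frame(camera, name): "extent" ([left, top, right, bottom] as shares, 0 to 1, of the picture: columns of its width, rows of its height, round what is visible of it).
- silhouettes(camera, name): "mask" (480x640 bool, what is visible of it) and "extent" ([left, top, right, bottom] as shares, 0 to 1, of the picture: columns of its width, rows of its height, round what is visible of it).
The state is a dict: "clock": time; "qpos": joint angles; "qd": joint speeds; "joint_efforts": joint torques, N m; "position": TCP position; "tool_rot": TCP orientation; "force": force on the tool from outside, world axes, zero at the start; "moment": the same for the moment, N m; "grip_width": finger opening in m; "finger_force": force on a finger pad.
Only numpy, scipy, OpenCV 4.12 (cv2) and the standard library are available. Lean on these libraries where they do the work, as an engineer would, in place of code of your own. Each camera call takes 0.05 s, during which the arm holds its last target. There are 200 camera calls.

## Working session

There is one attempt and no reset: what is moved stays moved. The work goes in short steps, Python scripts to look and compute and a shell command to move; the robot and the scene stay as the last step left them, time stands still between calls to the robot, and variables do not carry over. Pictures are saved under pics/ and viewed, at most 12 in all, crops included, and the job is handed in when it is done.

```bash
mkdir -p pics; ls; python3 - <<'E'
from workcell import status, grab_frame, camera_params
import cv2
s=status.observe(); print(s)
for c in ("top","side"):
    im=grab_frame(c); cv2.imwrite(f"pics/{c}0.png",im); print(c,camera_params(c))
print(camera_params("wrist"))
E
```

```text
pics
{'clock': 0.0, 'qpos': array([ 1.19176766,  0.52203551, -0.03634788,  1.59998729,  0.02118252,
        1.02113518, -0.11280357]), 'qd': array([-0.00098295,  0.0011998 , -0.00015444, -0.00068038, -0.00144183,
       -0.00131636,  0.0005305 ]), 'joint_efforts': array([-7.10278437e-04, -9.27102900e+01,  1.97971545e+00, -3.69932842e+01,
        1.78201793e-02,  8.23738519e-03, -2.33488117e-05]), 'position': array([ 0.18984319, -0.59511903,  0.23871953]), 'tool_rot': array([-3.14041305e+00,  6.03898312e-05,  3.08823406e-01]), 'force': array([-0.87595311,  0.04426012,  0.51885055]), 'moment': array([-0.02068673,  0.00914502,  0.04532864]), 'finger_force': 0.0, 'grip_width': 0.08567840965995546}
top {'K': array([[495.45377241,   0.        , 321.59260743],
       [  0.        , 495.45377241, 239.07632463],
       [  0.        ,   0.        ,   1.        ]]), 'rvec': array([ 2.12376384, -2.16534877,  0.14506522]), 'tvec': array([-0.00414706,  0.5243893 ,  1.23194386])}
side {'K': array([[541.24536306,   0.        , 322.04858969],
       [  0.        , 541.24536306, 240.68659192],
       [  0.        ,   0.        ,   1.        ]]), 'rvec': array([ 0.19208827, -2.80608   ,  1.31356677]), 'tvec': array([0.49657886, 0.07545559, 1.31754703])}
{'K': array([[402.45544083,   0.        , 326.75439592],
       [  0.        , 402.45544083, 231.66586083],
       [  0.        ,   0.        ,   1.        ]]), 'tool_from_camera': array([[ 5.63627657e-04, -9.47883903e-01, -3.18615425e-01,
         8.19311485e-02],
       [ 9.99999689e-01,  7.10174622e-04, -3.43786276e-04,
        -4.71979832e-04],
       [ 5.52142066e-04, -3.18615132e-01,  9.47884008e-01,
        -1.34235424e-01],
       [ 0.00000000e+00,  0.00000000e+00,  0.00000000e+00,
         1.00000000e+00]])}
```

View pics/top0.png

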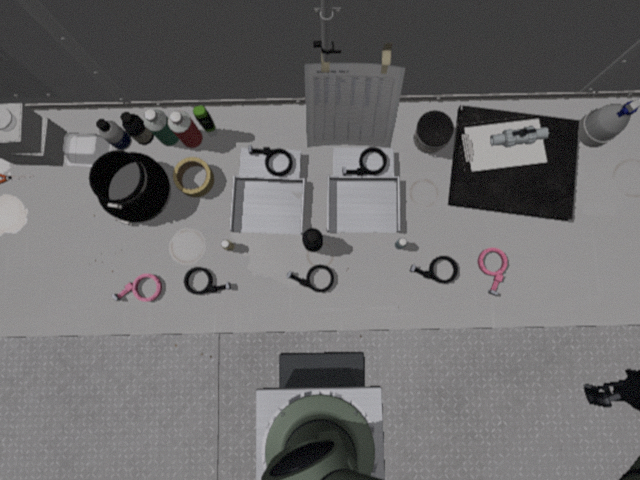

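View pics/side0.png

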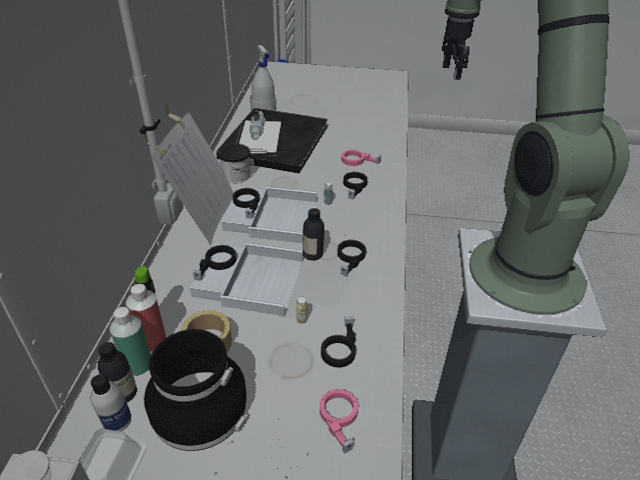

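The top view shows trays at about (268,205) and (364,205), with mouths toward the robot, and samples above them. The black brackets are at (200,280), (318,278) and (443,270), and the pink look-alikes at (147,288) and (492,262). The bottle is at (312,240), the vials at (227,245) and (402,243). I'll enlarge it and run the networks.

```bash
cat > h.py <<'E'
import numpy as np,cv2
from workcell import *
def ray(cam,uv):
    p=camera_params(cam);R=cv2.Rodrigues(np.array(p['rvec']))[0];t=np.array(p['tvec'])
    d=R.T@np.linalg.inv(p['K'])@np.array([uv[0],uv[1],1.]);return -R.T@t,d
def onz(cam,uv,z):
    o,d=ray(cam,uv);return o+d*(z-o[2])/d[2]
def proj(cam,P):
    p=camera_params(cam);return cv2.projectPoints(np.array(P,float).reshape(-1,3),p['rvec'],p['tvec'],p['K'],None)[0].reshape(-1,2)
def tri(a,b):
    o1,d1=ray('top',a);o2,d2=ray('side',b)
    A=np.c_[d1,-d2];s=np.linalg.lstsq(A,o2-o1,rcond=None)[0]
    p,q=o1+s[0]*d1,o2+s[1]*d2;return (p+q)/2,np.linalg.norm(p-q)
def wristT():
    from scipy.spatial.transform import Rotation as Ro
    s=status.observe();T=np.eye(4);T[:3,:3]=Ro.from_euler('xyz',s['tool_rot']).as_matrix();T[:3,3]=s['position']
    return T@np.array(camera_params('wrist')['tool_from_camera'])
def wonz(T,uv,z):
    d=T[:3,:3]@np.linalg.inv(camera_params('wrist')['K'])@np.array([uv[0],uv[1],1.]);o=T[:3,3];return o+d*(z-o[2])/d[2]
E
python3 - <<'E'
from h import *
im=cv2.imread('pics/top0.png')
cv2.imwrite('pics/crop1.png',cv2.resize(im[140:305,170:470],None,fx=2.66,fy=2.66,interpolation=cv2.INTER_CUBIC))
np.set_printoptions(precision=3,suppress=True)
grab_frame('top')
S={}
for cam in('top','side'):
    if cam=='side':grab_frame(cam)
    for n in('bracket_left_a','bracket_right','bracket_left_a_tip','bracket_right_tip','tray_left','tray_right','dark_bottle','vial_amber','vial_blue'):
        for d in search_frame(cam,n):
            e=np.array(d['extent'])*[640,480,640,480];c=(e[:2]+e[2:])/2
            if d['p']>.3: print(cam,n,round(d['p'],2),e.round(0),onz(cam,c,0.01)[:2])
E
```

```text
top bracket_left_a 0.98 [479. 246. 506. 298.] [ 0.434 -0.454]
top bracket_left_a 0.7 [413. 256. 460. 282.] [ 0.444 -0.31 ]
top bracket_left_a 0.57 [289. 267. 334. 293.] [0.423 0.014]
top bracket_right 0.6 [112. 274. 164. 301.] [0.41  0.464]
top bracket_right 0.59 [184. 266. 233. 295.] [0.425 0.282]
top bracket_left_a_tip 0.71 [286. 265. 332. 296.] [0.42 0.02]
top bracket_left_a_tip 0.61 [412. 257. 457. 285.] [ 0.44  -0.305]
top bracket_right_tip 0.89 [112. 273. 165. 301.] [0.411 0.462]
top bracket_right_tip 0.68 [188. 272. 228. 295.] [0.418 0.282]
top tray_left 0.67 [329. 145. 401. 233.] [ 0.66  -0.133]
top tray_right 0.93 [231. 150. 303. 235.] [0.657 0.129]
top dark_bottle 0.77 [303. 229. 324. 253.] [0.524 0.007]
top vial_amber 0.49 [222. 240. 232. 249.] [0.518 0.235]
top vial_blue 0.46 [392. 236. 407. 249.] [ 0.515 -0.218]
side bracket_left_a 0.91 [339. 242. 368. 273.] [0.42  0.022]
side bracket_left_a 0.88 [342. 149. 379. 167.] [ 0.438 -0.446]
side bracket_left_a 0.78 [345. 171. 369. 199.] [ 0.438 -0.295]
side bracket_right 0.74 [319. 314. 356. 366.] [0.432 0.286]
side bracket_right 0.65 [319. 391. 360. 453.] [0.408 0.475]
side bracket_left_a_tip 0.7 [337. 241. 365. 274.] [0.426 0.022]
side bracket_right_tip 0.82 [321. 318. 351. 366.] [0.434 0.292]
side bracket_right_tip 0.66 [321. 388. 356. 449.] [0.411 0.468]
side tray_left 0.88 [222. 186. 317. 242.] [ 0.661 -0.122]
side tray_left 0.54 [296. 297. 308. 321.] [0.519 0.209]
side tray_right 0.7 [193. 241. 304. 315.] [0.658 0.131]
side tray_right 0.52 [338. 239. 366. 277.] [0.423 0.025]
side dark_bottle 0.79 [307. 208. 324. 260.] [ 0.525 -0.054]
side vial_amber 0.82 [300. 298. 305. 322.] [0.517 0.212]
side vial_blue 0.54 [326. 180. 330. 203.] [ 0.516 -0.25 ]
```

View pics/crop1.png

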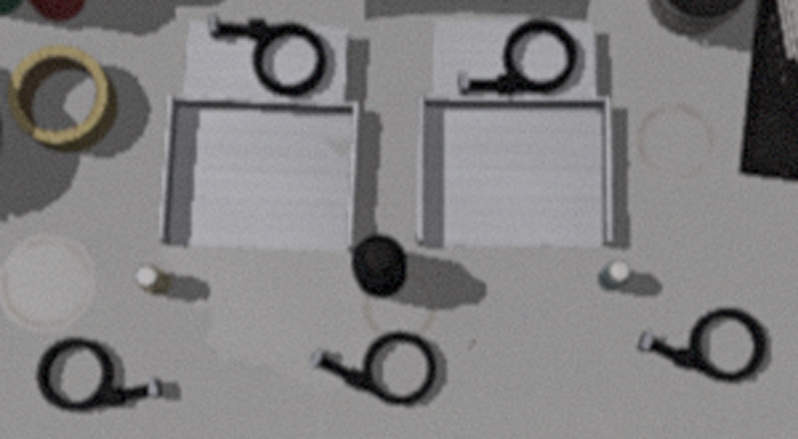

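The crop shows the samples. The robot's-left tray (y≈+.13) has a right-hand sample and the robot's-right tray a left-hand one. Of the loose brackets, the leftmost (ring at crop (77,374)) is right-hand, and the middle (400,368) and right one (728,345) are left-hand. Next I'll triangulate.

```bash
python3 - <<'E'
from h import *
np.set_printoptions(precision=4,suppress=True)
f=lambda u,v:(170+u/2.66,140+v/2.66)
ring=[(77,374),(400,368),(728,345)];tip=[(153,387),(318,357),(646,341)]
st=[(350,322),(346,268),(352,193)]
for r,t,s in zip(ring,tip,st):
    R=onz('top',f(*r),.016);T=onz('top',f(*t),.026);print('ring',R[:2],'tip',T[:2],'dir',np.degrees(np.arctan2(*(T-R)[1::-1])),np.linalg.norm((T-R)[:2]),'tri',*tri(f(*t),s))
# vials/bottle: cap centre tops
for n,p,q,z in(('bottle',(381,265),(314,213),.136),('amber',(147,275),(303,300),.064),('blue',(619,270),(329,184),.064)):
    print(n,onz('top',f(*p),z),'tri',*tri(f(*p),q))
# tray wall top corners
for n,p in(('R mouth L',(164,243)),('R mouth R',(352,244)),('R back L',(174,101)),('R back R',(357,102)),('L mouth L',(421,243)),('L mouth R',(610,244)),('L back L',(425,100)),('L back R',(608,99))): print(n,onz('top',f(*p),.03)[:2])
E
```

```text
ring [0.4254 0.3041] tip [0.4109 0.2283] dir -100.82706270903394 0.07724283718771749 tri [0.411  0.2316 0.0093] 0.0015655691314464966
ring [ 0.4251 -0.0091] tip [0.4366 0.0695] dir 81.70121484755607 0.07944836037855989 tri [0.4359 0.0701 0.0172] 0.002789796768656502
ring [ 0.4413 -0.3273] tip [ 0.4459 -0.2464] dir 86.72727732219268 0.08104139131061602 tri [ 0.4471 -0.2486  0.0133] 0.0003336773527501668
bottle [0.5092 0.0049 0.136 ] tri [0.5164 0.0054 0.1222] 0.01040640043898467
amber [0.5143 0.2273 0.064 ] tri [0.5142 0.2283 0.0587] 0.001733529229651665
blue [ 0.5102 -0.2173  0.064 ] tri [ 0.5108 -0.2183  0.0575] 0.00044487589374097696
R mouth L [0.5501 0.2179]
R mouth R [0.5454 0.0351]
R back L [0.6919 0.209 ]
R back R [0.687  0.0283]
L mouth L [ 0.545  -0.0319]
L mouth R [ 0.5404 -0.215 ]
L back L [ 0.6877 -0.0388]
L back R [ 0.6849 -0.219 ]
```

```bash
cat >> h.py <<'E'
def go(x,y,z,psi,pos=None,psi0=None):
    s=status.observe();p=s['position'] if pos is None else np.array(pos)
    a=s['tool_rot'][2] if psi0 is None else np.radians(psi0);c,n=np.cos(a),np.sin(a)
    dx,dy,dz=np.array([x,y,z])-p;w=(psi-np.degrees(a)+180)%360-180
    print('row',np.round([(c*dx+n*dy)/.06,(n*dx-c*dy)/.06,-dz/.06,-w/8],3))
E
python3 -c "
from h import *
go(.452,-.025,.20,60.6)"
```

```text
row [ 7.051 -7.731  0.655 -5.364]
```

```bash
python3 -m creep '[[0.7,-0.77,0,-0.5,0.35],[1.4,-1.54,0.1,-1,0.35],[2.1,-2.3,0.2,-1.5,0.35],[2.8,-3.07,0.3,-2,0.35],[3.5,-3.84,0.4,-2.6,0.35]]'; python3 -c "
from h import *
print(status.observe()['qpos']);go(.452,-.025,.20,60.6)"
```

```text
clock: 1.72
position: [0.3204, -0.3108, 0.2154]
tool_rot: [3.141, -0.0, 0.674]
force: [2.2, -0.3, 0.2]
grip_width: 0.03
finger_force: 0.0
[ 0.82148761  0.27863553 -0.22108165  2.06754504  0.08416101  0.80279595
 -0.34643444]
row [ 4.687 -2.352  0.257 -2.747]
```

```bash
python3 -m creep '[[0.95,-0.47,0.05,-0.5,0.35],[1.9,-0.94,0.1,-1.1,0.35],[2.8,-1.41,0.15,-1.6,0.35],[3.7,-1.88,0.2,-2.2,0.35],[4.69,-2.35,0.26,-2.75,0.35]]';  python3 -m creep '[[0,0,0,0,0.35],[0,0,0,0,0.35]]';python3 - <<'E'
from h import *
print(status.observe()['qpos'],status.observe()['tool_rot'])
T=wristT();np.save('T1.npy',T);im=grab_frame('wrist');cv2.imwrite('pics/w1.png',im)
E
```

```text
clock: 2.35
position: [0.4515, -0.0282, 0.2002]
tool_rot: [3.141, -0.0, 1.058]
force: [0.9, -1.3, 0.1]
grip_width: 0.0299
finger_force: 0.0
clock: 2.6
position: [0.4507, -0.0302, 0.1998]
tool_rot: [-3.141, 0.0, 1.056]
force: [-0.1, -0.7, -0.3]
grip_width: 0.0302
finger_force: 0.0
[ 0.29596872  0.32989537 -0.44051782  2.06244623  0.19613527  0.78883494
 -0.77772091] [-3.14139310e+00  3.26154663e-04  1.05577967e+00]
```

View pics/w1.png

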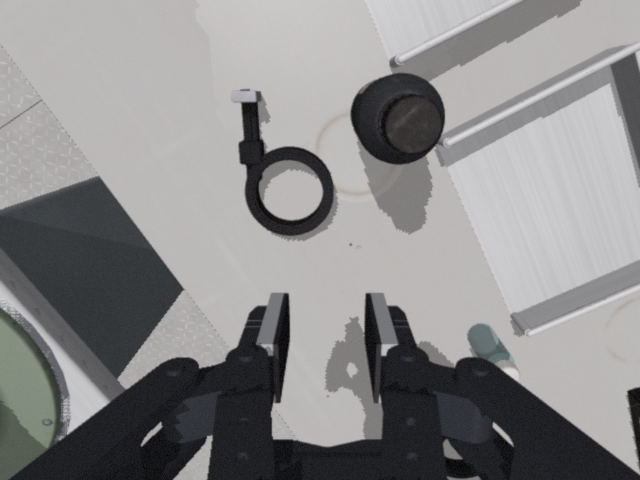

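Wrist view: the ring is at (290,191), the plate top at (245,97), the bottle at (400,115), the left tray's mouth ends at (446,145) and (519,331), and the blue vial's cap at about (508,370).

```bash
python3 - <<'E'
from h import *
np.set_printoptions(precision=4,suppress=True)
T=np.load('T1.npy')
R=wonz(T,(290.5,191.5),.016);P=wonz(T,(244.5,96.5),.026);S=wonz(T,(251,152),.018)
print('ring',R,'tip',P,'S',S,np.linalg.norm(P-R),np.degrees(np.arctan2(*(P-R)[1::-1]))-21.1)
# height check tri wrist/top
def t2(uw,ut):
    o1,d1=ray('top',ut);d2=T[:3,:3]@np.linalg.inv(camera_params('wrist')['K'])@np.array([*uw,1.]);o2=T[:3,3]
    s=np.linalg.lstsq(np.c_[d1,-d2],o2-o1,rcond=None)[0];p,q=o1+s[0]*d1,o2+s[1]*d2;return (p+q)/2,np.linalg.norm(p-q)
f=lambda u,v:(170+u/2.66,140+v/2.66)
print('ring tri',t2((290.5,191.5),f(400,368)),'tip tri',t2((244.5,96.5),f(318,357)))
print('bottle cap',t2((413,124),f(381,265)),wonz(T,(413,124),.136),'vial cap',t2((508,370),f(619,270)))
print('mouth',wonz(T,(446,145),.03),wonz(T,(519,331),.03),'back',wonz(T,(638,50),.03),'R mouth r',wonz(T,(397,64),.03))
E
```

```text
ring [ 0.4295 -0.0072  0.016 ] tip [0.4387 0.071  0.026 ] S [0.4194 0.035  0.018 ] 0.07940176679551117 62.15572391341072
ring tri (array([ 0.4263, -0.0093,  0.0005]), np.float64(0.0007201479359565008)) tip tri (array([0.4373, 0.0709, 0.0179]), np.float64(0.0017152592962677727))
bottle cap (array([0.5192, 0.0058, 0.106 ]), np.float64(0.011329378851887315)) [0.5204 0.0106 0.136 ] vial cap (array([ 0.5136, -0.219 ,  0.0543]), np.float64(0.004241395720041975))
mouth [ 0.551  -0.0317  0.03  ] [ 0.5411 -0.2087  0.03  ] back [ 0.6932 -0.0378  0.03  ] R mouth r [0.5441 0.0362 0.03  ]
```

```bash
python3 -m creep '[[0,0,0,-1.3,0.35],[0,0,0,-2.6,0.35],[0,0,0,-3.9,0.35],[0,0,0,-5.2,0.35],[0,0,0,-6.5,0.35]]'; python3 -m creep '[[0,0,0,-1.3,0.35],[0,0,0,-2.6,0.35],[0,0,0,-3.9,0.35],[0,0,0,-5.2,0.35],[0,0,0,-6.5,0.35]]' ; python3 -m creep '[[0,0,0,-1.3,0.35],[0,0,0,-2.6,0.35],[0,0,0,-3.9,0.35],[0,0,0,-5.2,0.35],[0,0,0,-5.7,0.35]]'; python3 -c "
from h import *
print(status.observe()['qpos']);go(.4443,-.0348,.08,210)"
```

```text
clock: 3.28
position: [0.4505, -0.0315, 0.2001]
tool_rot: [-3.141, 0.001, 1.967]
force: [0.4, 0.5, -0.0]
grip_width: 0.03
finger_force: 0.0
clock: 3.9
position: [0.4505, -0.0315, 0.2]
tool_rot: [-3.141, 0.0, 2.874]
force: [-0.8, -0.1, -0.3]
grip_width: 0.03
finger_force: 0.0
clock: 4.53
position: [0.4504, -0.0316, 0.1999]
tool_rot: [-3.141, -0.001, -2.615]
force: [0.3, -0.6, -0.0]
grip_width: 0.0299
finger_force: 0.0
[ 0.75305487  0.4791715  -1.05143308  2.04329926  0.52856669  0.91837959
  1.51104797]
row [0.115 0.005 1.998 0.021]
```

```bash
python3 -m creep '[[0.05,0,0.8,0,0.35],[0.1,0,1.6,0,0.35],[0.115,0.005,2.0,0,0.35],[0.115,0.005,2.0,0,0.35],[0.115,0.005,2.0,0,0.35]]'; python3 - <<'E'
from h import *
print(status.observe()['qpos'])
T=wristT();np.save('T2.npy',T);im=grab_frame('wrist');cv2.imwrite('pics/w2.png',im)
E
```

```text
clock: 5.15
position: [0.4451, -0.0338, 0.0809]
tool_rot: [-3.141, 0.001, -2.617]
force: [-0.1, -0.0, -0.1]
grip_width: 0.03
finger_force: 0.0
[ 0.58837277  0.65122714 -0.85191862  2.15022514  0.79710012  0.69233034
  1.27865303]
```

View pics/w2.png

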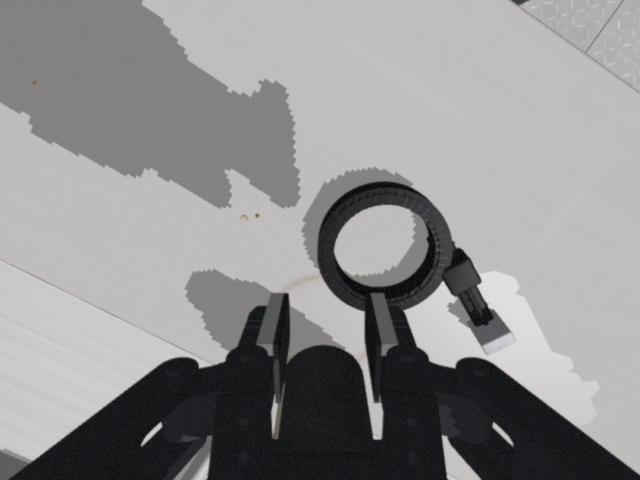

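The wrist view shows the ring's top centred at about (386,248), the plate at (497,335), and the open fingers at (278,340) and (377,340).

```bash
python3 - <<'E'
from h import *
np.set_printoptions(precision=4,suppress=True)
T=np.load('T2.npy')
R=wonz(T,(386,248),.014);P=wonz(T,(497,332),.026)
print(R,P,np.linalg.norm((P-R)[:2]),np.degrees(np.arctan2(*(P-R)[1::-1]))-21.1)
d=np.array([np.cos(np.radians(-60)),np.sin(np.radians(-60))])
g=R[:2]+.0315*d;print(g);go(g[0],g[1],.012,210)
E
```

```text
[ 0.4245 -0.0084  0.014 ] [0.4324 0.066  0.026 ] 0.07482426188948253 62.89670586480006
[ 0.4403 -0.0357]
row [0.088 0.014 1.151 0.004]
```

```bash
python3 -m creep '[[0.07,0.01,0.6,0,0.35],[0.07,0.01,1.14,0,0.35],[0.07,0.01,1.14,0,0.35],[0.07,0.01,1.14,0,0],[0.07,0.01,1.14,0,0]]' 40;  python3 -m creep '[[0,0,0,0,0],[0,0,0,0,0],[0,0,0,0,0]]'
```

```text
clock: 5.82
position: [0.4417, -0.035, 0.013]
tool_rot: [-3.14, 0.002, -2.617]
force: [-0.4, -0.7, 10.3]
grip_width: 0.0091
finger_force: 39.4
clock: 6.2
position: [0.4417, -0.035, 0.0129]
tool_rot: [-3.14, 0.002, -2.617]
force: [-0.9, 0.2, 12.3]
grip_width: 0.009
finger_force: 39.5
```

```bash
python3 -c "
from h import *
go(.43,-.125,.0135,210)"
```

```text
row [ 0.921 -1.201 -0.009  0.009]
```

```bash
python3 -m creep '[[0.2,-0.24,-0.02,0,0],[0.45,-0.6,-0.02,0,0],[0.7,-0.9,-0.02,0,0],[0.92,-1.2,-0.02,0,0],[0.92,-1.2,-0.02,0,0]]'; python3 -m creep '[[0,0,0,1.2,0],[0,0,0,2.4,0],[0,0,0,3.6,0],[0,0,0,4.8,0],[0,0,0,6,0]]';python3 -m creep '[[0,0,0,1.2,0],[0,0,0,2.4,0],[0,0,0,2.5,0],[0,0,0,2.5,0]]'; python3 - <<'E'
from h import *
cv2.imwrite('pics/top2.png',grab_frame('top'));print(status.observe()['qpos'])
go(.571,-.110,.0135,142)
E
```

```text
clock: 6.82
position: [0.4291, -0.1266, 0.0135]
tool_rot: [-3.14, 0.0, -2.619]
force: [0.2, 0.4, -0.7]
grip_width: 0.0088
finger_force: 39.0
clock: 7.45
position: [0.4296, -0.1241, 0.0134]
tool_rot: [3.141, 0.001, 2.824]
force: [-1.5, -0.7, -1.9]
grip_width: 0.0091
finger_force: 39.0
clock: 7.95
position: [0.4293, -0.1244, 0.0131]
tool_rot: [3.141, 0.0, 2.484]
force: [-0.5, 1.8, 2.0]
grip_width: 0.0093
finger_force: 39.2
[ 0.48763075  0.69305545 -0.43852831  2.18005402  0.73555432  0.41564373
  0.3626908 ]
row [-1.721  1.634 -0.008  0.037]
```

```bash
python3 -m creep '[[-0.4,0.4,0,0,0],[-0.8,0.8,0,0,0],[-1.2,1.2,0,0,0],[-1.5,1.5,0,0,0],[-1.68,1.69,0,0,0]]'; python3 -m creep '[[0,0,0,0,0],[0,0,0,0,0.25],[0,0,0,0,0.35],[0,0,0,0,0.35],[0,0,-0.4,0,0.35]]'; python3 -m creep '[[0,0,-0.8,0,0.35],[0,0,-1.6,0,0.35],[0,0,-2.2,0,0.35]]'; python3 - <<'E'
from h import *
T=wristT();np.save('T3.npy',T);im=grab_frame('wrist');cv2.imwrite('pics/w3.png',im);print(status.observe()['qpos'])
E
```

```text
clock: 8.62
position: [0.5713, -0.1071, 0.013]
tool_rot: [-3.141, -0.0, 2.482]
force: [-9.1, -2.5, 15.7]
grip_width: 0.009
finger_force: 42.3
clock: 9.25
position: [0.5698, -0.1066, 0.0358]
tool_rot: [-3.14, -0.002, 2.48]
force: [0.3, -0.7, 1.1]
grip_width: 0.0298
finger_force: 0.0
clock: 9.62
position: [0.571, -0.1068, 0.1707]
tool_rot: [3.141, 0.001, 2.48]
force: [-0.0, -0.8, -0.5]
grip_width: 0.03
finger_force: 0.0
[ 0.54112417  0.60269307 -0.66161297  1.75712277  0.45024301  0.93231719
  0.60158751]
```

View pics/w3.png

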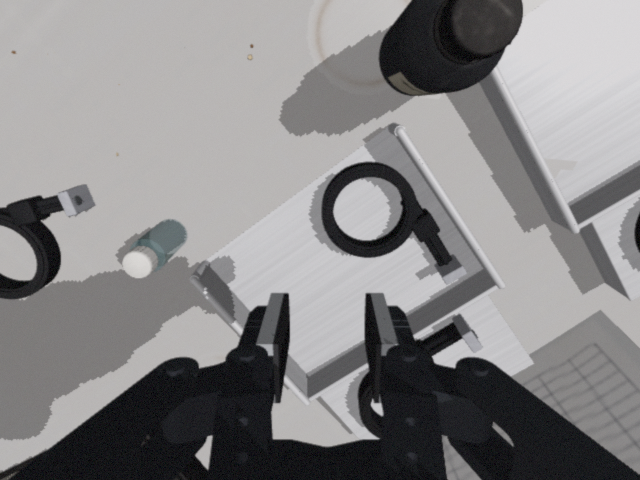

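The bracket lies in tray_left with its ring at (370,210) and plate at (450,258). The mouth edge runs about (205,272)–(368,148), so I'll check the margins numerically.

```bash
python3 - <<'E'
from h import *
np.set_printoptions(precision=4,suppress=True)
T=np.load('T3.npy');w=lambda u,v,z:wonz(T,(u,v),z)[:2]
print('ring',w(370,210,.012),'plate',w(448,258,.026))
print('walltop mouth L',w(398,130,.03),'R',w(200,268,.03),'backL',w(500,285,.03),'backR',w(307,400,.03))
print('floor front',w(230,252,0),w(290,207,0),w(350,162,0),'bottle',w(480,20,.136),'vialcap',w(140,262,.064))
R=w(-3+8,252,.012);P=w(82,198,.026);print('third ring',R,'plate',P)
E
```

```text
ring [ 0.5903 -0.08  ] plate [ 0.6523 -0.0546]
walltop mouth L [ 0.5519 -0.0315] R [ 0.5438 -0.2044] backL [ 0.693  -0.0355] backR [ 0.6866 -0.2172]
floor front [ 0.5526 -0.1916] [ 0.5534 -0.129 ] [ 0.5541 -0.0708] bottle [0.5199 0.0064] vialcap [ 0.5121 -0.2138]
third ring [ 0.4429 -0.3249] plate [ 0.4534 -0.2352]
```

```bash
python3 -m creep '[[0,0,0.9,0,0.35],[0,0,1.8,0,0.35],[0,0,2.6,0,0.35],[0,0,2.6,0,0.35],[0,0,2.6,0,0]]'; python3 -m creep '[[0,0,0,0,0],[0,0,0,0,0],[-0.1,0.08,-0.01,0,0],[-0.1,0.08,-0.01,0,0],[-0.1,0.08,-0.01,0,0.25]]';  python3 -m creep '[[0,0,0,0,0.35],[0,0,0,0,0.35],[0,0,-0.8,0,0.35],[0,0,-1.6,0,0.35],[0,0,-2.4,0,0.35]]'; python3 -c "
from h import *
h=64;f=np.radians(h+180);go(.444+.0315*np.cos(f),-.326+.0315*np.sin(f),.17,154)"
```

```text
clock: 10.3
position: [0.5707, -0.1065, 0.0124]
tool_rot: [-3.141, -0.001, 2.48]
force: [0.6, 0.5, -0.3]
grip_width: 0.0128
finger_force: 0.1
clock: 10.92
position: [0.5786, -0.1066, 0.0133]
tool_rot: [3.141, -0.0, 2.48]
force: [0.3, 0.4, -0.8]
grip_width: 0.0212
finger_force: 0.0
clock: 11.55
position: [0.5784, -0.1066, 0.1588]
tool_rot: [-3.142, -0.0, 2.48]
force: [0.2, -0.4, 0.5]
grip_width: 0.03
finger_force: 0.0
row [-0.588 -4.775 -0.186 -1.488]
```

```bash
python3 -m creep '[[-0.1,-0.9,-0.04,-0.3,0.35],[-0.2,-1.8,-0.08,-0.6,0.35],[-0.3,-2.8,-0.1,-0.9,0.35],[-0.5,-3.8,-0.1,-1.2,0.35],[-0.59,-4.77,0.2,-1.6,0.35]]'; python3 -m creep '[[0,0,0.3,0,0.35],[0,0,0.3,0,0.35]]';  python3 - <<'E'
from h import *
T=wristT();np.save('T4.npy',T);im=grab_frame('wrist');cv2.imwrite('pics/w4.png',im);print(status.observe()['qpos'])
E
```

```text
clock: 12.18
position: [0.4301, -0.3565, 0.1462]
tool_rot: [-3.141, 0.002, 2.705]
force: [0.9, 0.3, -0.9]
grip_width: 0.0299
finger_force: 0.0
clock: 12.42
position: [0.4304, -0.3534, 0.1264]
tool_rot: [3.141, -0.002, 2.703]
force: [0.6, 0.8, -0.3]
grip_width: 0.0298
finger_force: 0.0
[ 1.05907208  0.64526413 -0.67839822  1.85075228  0.53253716  0.83573085
  1.24399535]
```

View pics/w4.png

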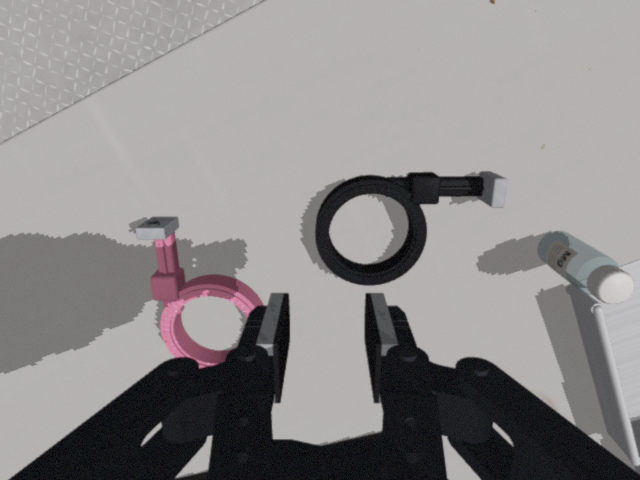

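The black ring is centred at (371,229) with its plate top at (499,189). The pink ring is at (214,320), and the vial at (590,270).

```bash
python3 - <<'E'
from h import *
np.set_printoptions(precision=4,suppress=True)
T=np.load('T4.npy');w=lambda u,v,z:wonz(T,(u,v),z)[:2]
R=w(371,229,.014);P=w(500,190,.026);d=P-R;h=np.degrees(np.arctan2(d[1],d[0]))-21.1
print(R,P,np.linalg.norm(d),h,'pink',w(214,320,.014),w(158,233,.026))
f=np.radians(h+180);g=R+.0315*np.array([np.cos(f),np.sin(f)]);print(g);go(*g,.012,h+90)
E
```

```text
[ 0.4413 -0.3264] [ 0.4473 -0.2469] 0.079695007490814 64.59967401527686 pink [ 0.4563 -0.4517] [ 0.3839 -0.4457]
[ 0.4278 -0.3548]
row [ 0.039 -0.052  1.922  0.044]
```

```bash
python3 -m creep '[[0.03,-0.05,0.9,0,0.35],[0.03,-0.05,1.9,0,0.35],[0.03,-0.05,1.9,0,0.35],[0.03,-0.05,1.9,0,0.2],[0.03,-0.05,1.9,0,0]]'; python3 -m creep '[[0,0,0,0,0],[0,0,0,0,0],[0,0,0,0,0]]'; python3 -c "
from h import *
go(.405,-.20,.0135,155);go(.405,-.16,.0135,83)"
```

```text
clock: 13.1
position: [0.4286, -0.356, 0.0145]
tool_rot: [-3.141, 0.001, 2.704]
force: [1.8, 1.2, 2.5]
grip_width: 0.009
finger_force: 40.7
clock: 13.48
position: [0.4286, -0.3561, 0.0145]
tool_rot: [3.142, 0.002, 2.704]
force: [-0.4, 2.3, 9.2]
grip_width: 0.009
finger_force: 41.3
row [ 1.46   2.19   0.016 -0.012]
row [1.742 2.793 0.016 8.988]
```

```bash
python3 -m creep '[[0.3,0.5,-0.005,0,0],[0.6,1,-0.005,0,0],[0.9,1.5,-0.005,0,0],[1.2,2,-0.005,0,0],[1.49,2.45,-0.005,0,0]]'; python3 -m creep '[[0,0,0,1.2,0],[0,0,0,2.4,0],[0,0,0,3.6,0],[0,0,0,4.8,0],[0,0,0,6,0]]';python3 -m creep '[[0,0,0,1.2,0],[0,0,0,2.4,0],[0,0,0,3,0],[0,0,0,3,0]]'; python3 -c "
from h import *
print(status.observe()['qpos'])
go(.41,-.151,.0135,83);go(.535,-.153,.0135,83);go(.565,-.163,.0135,83)"
```

```text
clock: 14.1
position: [0.4096, -0.1847, 0.0145]
tool_rot: [-3.141, 0.002, 2.703]
force: [1.1, -2.2, 3.8]
grip_width: 0.009
finger_force: 41.1
clock: 14.72
position: [0.4098, -0.1852, 0.0145]
tool_rot: [3.14, 0.001, 1.86]
force: [0.3, 0.4, 6.3]
grip_width: 0.009
finger_force: 41.3
clock: 15.22
position: [0.4098, -0.1851, 0.0144]
tool_rot: [3.14, 0.0, 1.445]
force: [-0.1, -0.0, 7.9]
grip_width: 0.0084
finger_force: 41.5
[ 0.43115009  0.66340754 -0.17999781  2.18418901  0.35891053  0.31949018
 -0.17859856]
row [ 0.564 -0.068  0.016 -0.023]
row [ 0.791  2.003  0.016 -0.023]
row [ 0.689  2.52   0.016 -0.023]
```

```bash
python3 -m creep '[[0.2,0,0,0,0],[0.4,-0.03,0,0,0],[0.56,-0.07,0,0,0],[0.56,-0.07,0,0,0]]'; python3 - <<'E'
from h import *
T=wristT();np.save('T5.npy',T);im=grab_frame('wrist');cv2.imwrite('pics/w5.png',im)
E
```

```text
clock: 15.72
position: [0.4099, -0.1504, 0.0144]
tool_rot: [3.14, -0.0, 1.448]
force: [-0.3, 7.2, 9.8]
grip_width: 0.009
finger_force: 41.7
```

View pics/w5.png

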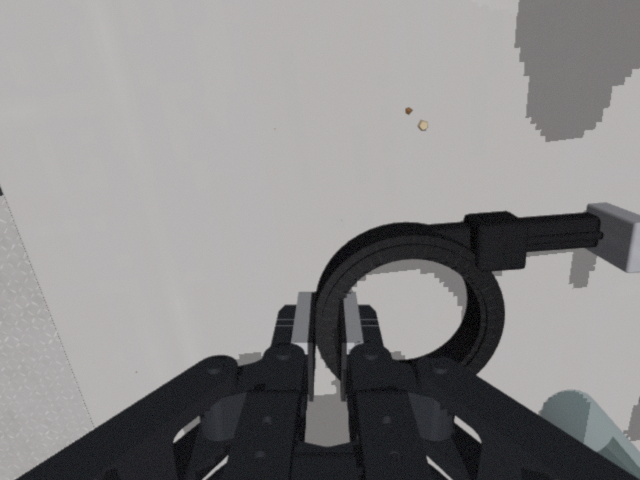

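The ring is held at about (410,312), with the arm along tool +y as planned. The blue vial's base is near (575,408).

```bash
python3 - <<'E'
from h import *
np.set_printoptions(precision=4,suppress=True)
T=np.load('T5.npy');w=lambda u,v,z:wonz(T,(u,v),z)[:2]
print('ring',w(411,312,.016),'arm',w(580,232,.01),w(440,230,.01),'vial top-left edge pts',w(543,405,0),w(570,391,0),w(600,400,0))
E
```

```text
ring [ 0.4415 -0.148 ] arm [ 0.5054 -0.1262] [ 0.4549 -0.1192] vial top-left edge pts [ 0.5012 -0.2129] [ 0.5129 -0.2065] [ 0.5268 -0.2133]
```

```bash
python3 -m creep '[[0.05,0.4,0.005,0,0],[0.1,0.9,0.005,0,0],[0.15,1.4,0.005,0,0],[0.2,1.8,0.005,0,0],[0.22,2.0,0.005,0,0]]'; python3 -c "
from h import *
go(.566,-.163,.0135,83)"
```

```text
clock: 16.4
position: [0.529, -0.1535, 0.0143]
tool_rot: [-3.139, 0.001, 1.446]
force: [-22.3, -1.4, 33.5]
grip_width: 0.0087
finger_force: 45.7
row [-0.081  0.632  0.013 -0.019]
```

```bash
python3 -m creep '[[0,0,-0.02,0,0],[0,0,-0.03,0,0]]'; python3 -c "
from h import *
print(status.observe()['force'],status.observe()['moment']);go(.566,-.163,.0135,83)"
```

```text
clock: 16.65
position: [0.53, -0.1529, 0.0155]
tool_rot: [3.141, -0.0, 1.447]
force: [-0.8, -0.2, -0.1]
grip_width: 0.0089
finger_force: 40.7
[-0.7804452  -0.20486363 -0.05361948] [0.03943567 0.06161957 0.00126392]
row [-0.092  0.617  0.034 -0.014]
```

```bash
python3 -m creep '[[-0.02,0.2,0,0,0],[-0.05,0.4,0,0,0],[-0.09,0.62,0,0,0],[-0.09,0.62,0,0,0]]'; python3 -m creep '[[0,0,0,0,0.2],[0,0,0,0,0.35],[0,0,0,0,0.35],[0,0,-0.8,0,0.35],[0,0,-1.6,0,0.35]]';python3 -m creep '[[0,0,-0.9,0,0.35],[0,0,-1.4,0,0.35]]'; python3 - <<'E'
from h import *
s=status.observe();print(s['force'])
T=wristT();np.save('T6.npy',T);im=grab_frame('wrist');cv2.imwrite('pics/w6.png',im);cv2.imwrite('pics/top6.png',grab_frame('top'))
f=np.radians(170)
go(.425+.0315*np.cos(f),.304+.0315*np.sin(f),.14,85)
E
```

```text
clock: 17.15
position: [0.5671, -0.1632, 0.015]
tool_rot: [3.141, -0.0, 1.446]
force: [-0.4, -0.3, -1.5]
grip_width: 0.0089
finger_force: 40.7
clock: 17.77
position: [0.5657, -0.1628, 0.1121]
tool_rot: [-3.14, -0.0, 1.447]
force: [1.5, 0.5, 0.9]
grip_width: 0.0303
finger_force: 0.0
clock: 18.02
position: [0.5666, -0.163, 0.198]
tool_rot: [3.139, 0.0, 1.447]
force: [-0.4, 0.5, -0.2]
grip_width: 0.0295
finger_force: 0.0
[-0.43588086  0.50745554 -0.16584856]
row [ 7.459 -3.846  0.976 -0.265]
```

View pics/w6.png

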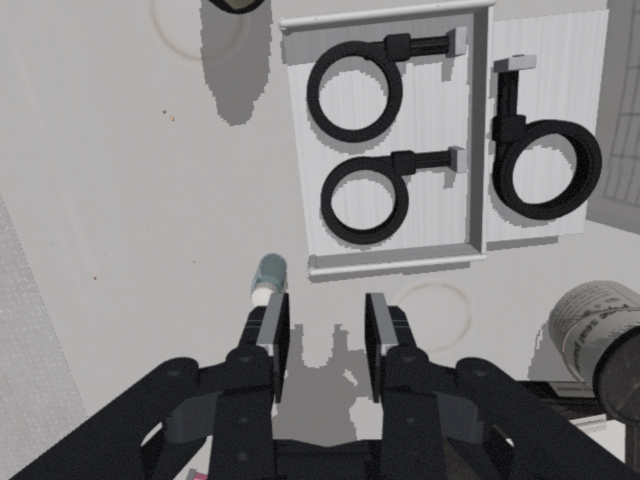

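Both left-hand brackets lie flat in tray_left: rings at (355,90) and (365,200), plates inside the back wall, blue vial upright at (268,280). Now the right-hand bracket.

```bash
python3 -c "
from h import *
go(.398,.320,.14,60)"; python3 -m creep '[[0.8,-0.3,0,0.3,0.35],[1.7,-0.7,0,0.6,0.35],[2.6,-1.1,0,1,0.35],[3.5,-1.5,0,1.4,0.35],[4.4,-2,0,1.8,0.35]]';python3 -c "
from h import *
go(.398,.320,.14,60)"
```

```text
row [ 7.642 -3.801  0.976  2.86 ]
clock: 18.75
position: [0.4788, 0.1155, 0.1946]
tool_rot: [-3.141, 0.0, 1.193]
force: [0.9, 1.6, 0.3]
grip_width: 0.0299
finger_force: 0.0
row [ 2.672 -2.509  0.91   1.046]
```

```bash
python3 -m creep '[[0.6,-0.6,0,0.3,0.35],[1.3,-1.2,0.1,0.6,0.35],[2,-1.8,0.4,0.8,0.35],[2.67,-2.5,0.7,1.05,0.35],[2.67,-2.51,0.9,1.05,0.35]]';python3 -m creep '[[0,0,0,0,0.35],[0,0,0,0,0.35]]'; python3 - <<'E'
from h import *
T=wristT();np.save('T7.npy',T);im=grab_frame('wrist');cv2.imwrite('pics/w7.png',im);print(status.observe()['qpos'])
E
```

```text
clock: 19.38
position: [0.3955, 0.3219, 0.1398]
tool_rot: [-3.14, 0.0, 1.055]
force: [0.3, 0.1, -1.1]
grip_width: 0.0298
finger_force: 0.0
clock: 19.62
position: [0.3991, 0.3171, 0.1414]
tool_rot: [3.141, 0.0, 1.047]
force: [-0.5, -0.3, 0.0]
grip_width: 0.0296
finger_force: 0.0
[-0.5563267   0.49117302 -0.30497973  1.97781024  0.22124994  0.70373282
 -1.52070268]
```

View pics/w7.png

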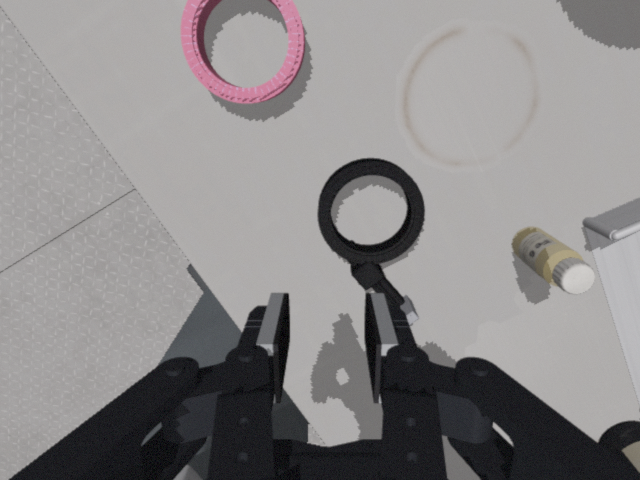

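The black ring is at (371,211), its plate near (411,312) (partly hidden), the amber vial at about (550,260), and tray_right's mouth end at (588,225).

```bash
python3 - <<'E'
from h import *
np.set_printoptions(precision=4,suppress=True)
T=np.load('T7.npy');w=lambda u,v,z:wonz(T,(u,v),z)[:2]
R=w(371,211,.014);P=w(411,309,.026);d=P-R
print(R,P,np.linalg.norm(d),np.degrees(np.arctan2(d[1],d[0]))+21.1,'vial',w(525,242,0),w(574,276,.064),'mouth',w(590,222,.03))
f=np.radians(150);g=R+.0315*np.array([np.cos(f),np.sin(f)]);print(g);go(*g,.0135,60)
E
```

```text
[0.4291 0.3103] [0.4205 0.2371] 0.07370598362557665 -75.6226911737308 vial [0.5148 0.2293] [0.5142 0.2325] mouth [0.5475 0.2387]
[0.4019 0.326 ]
row [ 0.15  -0.035  2.134 -0.002]
```

```bash
python3 -m creep '[[0.11,-0.03,0.9,0,0.35],[0.11,-0.03,1.8,0,0.35],[0.11,-0.03,2.12,0,0.35],[0.11,-0.03,2.12,0,0.35],[0.11,-0.03,2.12,0,0.1]]' 40; python3 -m creep '[[0,0,0,0,0],[0,0,0,0,0],[0,0,0,0,0],[0,0,0,0,0]]'; python3 -c "
from h import *
go(.402,.165,.0145,60);go(.540,.165,.0155,60);"
```

```text
clock: 20.3
position: [0.4009, 0.3248, 0.0151]
tool_rot: [3.141, -0.001, 1.048]
force: [-0.9, -0.7, -0.3]
grip_width: 0.0128
finger_force: 0.1
clock: 20.8
position: [0.4009, 0.325, 0.0152]
tool_rot: [3.141, -0.002, 1.048]
force: [0.1, -0.5, 10.4]
grip_width: 0.0089
finger_force: 36.6
row [-2.302  1.346  0.012  0.008]
row [-1.154  3.339 -0.005  0.008]
```

```bash
python3 -m creep '[[-0.4,0.25,-0.01,0,0],[-0.9,0.53,-0.01,0,0],[-1.4,0.82,-0.01,0,0],[-1.9,1.1,-0.01,0,0],[-2.3,1.34,-0.01,0,0]]'; python3 -m creep '[[0.2,0.4,0,0,0],[0.5,0.9,0,0,0],[0.8,1.4,-0.01,0,0],[1.05,1.8,-0.02,0,0],[1.15,2,-0.02,0,0]]'; python3 -c "
from h import *
go(.577,.165,.0155,60)"
```

```text
clock: 21.42
position: [0.4014, 0.164, 0.0153]
tool_rot: [3.141, -0.001, 1.048]
force: [0.4, -0.8, -0.5]
grip_width: 0.0086
finger_force: 36.8
clock: 22.05
position: [0.5409, 0.1648, 0.0164]
tool_rot: [3.141, -0.001, 1.048]
force: [-1.0, 0.5, -1.1]
grip_width: 0.009
finger_force: 36.9
row [0.303 0.52  0.014 0.004]
```

```bash
python3 -m creep '[[0.1,0.2,0,0,0],[0.2,0.4,0,0,0],[0.3,0.52,0.01,0,0],[0.3,0.52,0.01,0,0]]'; python3 -m creep '[[0,0,0,0,0.2],[0,0,0,0,0.35],[0,0,0,0,0.35],[0,0,-0.8,0,0.35],[0,0,-1.6,0,0.35]]';python3 -m creep '[[-0.6,-0.8,-0.9,0,0.35],[-1,-1.7,-1.7,0,0.35],[-1.4,-2.6,-1.8,0,0.35],[-1.4,-2.6,-1.8,0,0.35]]'; python3 - <<'E'
from h import *
im=grab_frame('wrist');cv2.imwrite('pics/w8.png',im);t=grab_frame('top');cv2.imwrite('pics/top8.png',t)
s=grab_frame('side')
a=cv2.resize(t[140:305,170:470],(800,440),interpolation=cv2.INTER_CUBIC)
cv2.imwrite('pics/fin.png',np.vstack([cv2.resize(t[140:290,200:440],(400,250)),cv2.resize(im,(400,300))]) if 0 else np.hstack([cv2.resize(t[140:290,200:440],(400,300),interpolation=cv2.INTER_CUBIC),cv2.resize(im,(400,300))]))
E
```

```text
clock: 22.55
position: [0.5763, 0.1653, 0.0153]
tool_rot: [3.141, -0.001, 1.049]
force: [1.7, -1.1, 2.5]
grip_width: 0.0089
finger_force: 36.9
clock: 23.18
position: [0.5749, 0.1651, 0.112]
tool_rot: [-3.141, 0.001, 1.049]
force: [-0.3, 0.6, 0.4]
grip_width: 0.03
finger_force: 0.0
clock: 23.68
position: [0.396, 0.1701, 0.2203]
tool_rot: [3.14, -0.0, 1.05]
force: [-0.5, 0.3, -0.4]
grip_width: 0.0305
finger_force: 0.0
```

View pics/fin.png

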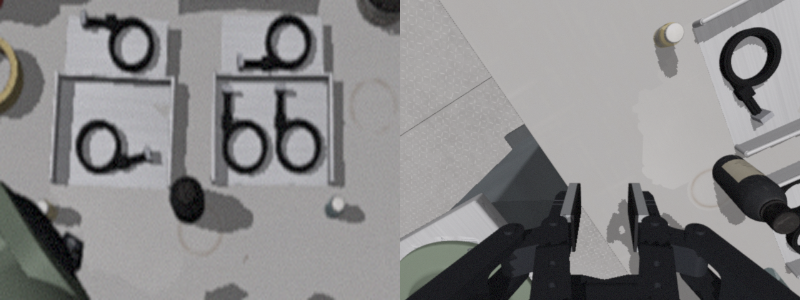

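The final view shows all three brackets lying inside their trays, clear of the mouths, with the bottle and both vials standing and the gripper empty and clear.

```bash
python3 -c "
from workcell import bot
print(bot.job_done())"
```

```text
the job is handed in; nothing more can be done
None
```

I handed the job in with all three brackets flat inside their matching trays (both left-hand in `tray_left`, the right-hand one in `tray_right`), the bottle and vials undisturbed and the gripper clear, at about 24 s of the 72 s allowed; the judge returned no verdict.

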